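Feel whether the breaker has tripped, and reset it only if it has

TASK

The lamp on this breaker is dead, so check by feel whether it has tripped: nudge its handle gently from the green (ON) end towards the red (OFF) end until its play is taken up and it either resists or goes limp past the middle. If it is still on it resists: leave it on and never switch it off. If it has tripped it swings over limply: push it fully home to OFF, then bring it all the way back to ON; then let go, and leave the other things on the bench alone.

Things in the scene. Friction and masses are not known exactly. Their poses are not given: they have to be found in the camera images.
- breaker: Fixed grey breaker housing, 150 (x) x 94 (y) x 112 mm high, origin at the centre of its underside, z up. A slot in its top runs along its x axis; green marks flank the slot's +x end (ON, away from the robot), red marks its -x end (OFF). Place and yaw vary. A black computer case stands on its right (world x 0.39 to 0.81, y -0.31 to -0.49, 0.37 m high): go round or over it.
- handle_axis (a point): Middle of the handle's hinge, inside the housing, 85 mm above the breaker's origin; hinge along the breaker's y. RESET of a tripped breaker: from about -0.20 a catch adds a light drag (2 N) and snaps past by -0.6; a springy stop follows, fully home is -0.70 or beyond. On the way back resistance from about -0.38 (up to about 10 N) till it snaps over near 0; finish beyond +0.10.
- handle_knob (a point): Centre of the black ball (24 mm across) at the end of the handle, 105 mm from the hinge. The stem below it is a steel rod 12 mm thick. With the handle upright the ball's centre is 190 mm above the bench.
- handle (a joint): Tilt of the handle, rad: 0 upright, + towards green ON; stops at +0.45 (ON) and -0.82 (OFF). Starts at +0.12 to +0.32, tripped or not; stays where left (friction about 1.1 N at the ball). IF STILL ON: free play down to about +0.04, then springy resistance growing by about 1 N per mm at the ball; at about 9 N more it gives way and switches off. IF TRIPPED: limp past 0 down to about -0.20.
- wrench: Loose small steel open-end wrench lying flat, 23 x 115 x 5 mm, a bystander.
- marker: Loose blue and white marker pen lying down, 16 x 136 x 17 mm, a bystander.
- syringe: Loose clear plastic syringe lying down, 26 x 88 x 21 mm, a bystander.
- adapter: Loose beige plug adapter lying down, 26 x 60 x 17 mm, a bystander.

How it is judged (in metres and radians):
On the way:
1. the handle has been nudged towards OFF until its play is taken up (tilt under 0.085 rad) (value of joint handle below 0.085 rad), for 0.05 s.
At the end, for the whole second after the job is handed in: The hidden contact bar inside the breaker (bar_c0) is in its ON position (either because it was never switched off, or because it was reset by way of full OFF), and the handle rests on the ON side, not tilted past upright (tilt above 0 rad) (x of bar_c0 in the frame of breaker above 0.0045 m and value of joint handle above 0 rad and velocity of joint handle between -0.05 and 0.05 rad/s); the robot touches nothing.
It fails at once if a breaker that was on is switched off (x of bar_c0 in the frame of breaker below -0.003 m and distance of bar_c0 from where it was at the start of the episode above 0.0075 m).
It fails at once if one of the other things on the bench is moved by more than 30 mm (distance of any of wrench, marker, syringe, adapter from where it was at the start of the episode above 0.03 m).
It also fails if it takes over 48 s, if anything falls off the work surface, if the arm or the gripper's body presses on something with over 40 N, if the wrist force passes 120 N, or if a joint passes its speed limit or range.

ROBOT

A 6-joint arm with a two-finger parallel gripper is mounted at the origin on a cart in front of the work surface, level with it; the furniture and walls round the work are solid. World frame = base frame: x ahead of the robot, y to its left, z up, the work surface at z = 0. Lengths are in mm, angles in rad, forces in N, time in s.
With the tool pointing down it reaches from about 300 to 775 mm from the base axis. Payload 14.6 kg.
Tool frame: the origin (TCP) lies at the very end of the fingers, on their centre line; the grasp point (between the pads) lies 19 mm behind it (grip_point_offset is the distance from the TCP to the grasp point, in mm); z points along the fingers, y is the line along which they close (so a half turn about z gives the same grasp; the last joint's range is limited). The gripper opens to 94 mm and grips with 3 to 60 N. Pads are 16 mm wide; open, the fingers measure 119 mm over their backs; the gripper's body (75 mm by 177 mm) begins 78 mm behind the grasp point.
Start: joints at [1.235, 0.3, 1.521, -0, 1.321, -0.067], TCP at [146.064, 530.24, 205.446] pointing down, gripper open.
Joint ranges: [-3.03, 3.03], [-0.79, 2.21], [0.23, 2.52], [-1.04, 4.18], [0, 3.07], [-2.55, 2.55]. Speed limits (rad/s): [2.22, 2.22, 2.57, 3.14, 3.14, 3.14].

INTERFACE

Orientations are given as [roll, pitch, yaw] about the fixed x, y, z axes, in that order (R = Rz(yaw) Ry(pitch) Rx(roll)).
In Python, from cell import read_state, camera, camera_info, sign_off, grip_point_offset gives the robot as it stands.
- The arm moves only by the shell command python3 -m handwheel 'ROWS' [FORCE]. ROWS is text: rows parted by semicolons, each of 5 numbers parted by spaces: the shift along the world's x, y, z in units of 40 mm (1.0 is 40 mm), then the turn about the world's z in units of 5 degrees (1.0 is 5 degrees), then the closure, from 0 (fully open) to 1 (shut). In form: dx dy dz yaw gripper; .... A call has 1 to 12 rows; each row shifts and turns the commanded pose from where the row before left it; what a row does not reach is not made up. A row lasts 1/12 s, in which the tool goes at most 41.7 mm and 7.16 degrees, less where a joint would pass 70% of its speed; a pose out of reach is approached as far as the arm can. A call is refused whole if a number of a shift passes 1 or a number of a turn 1, either way. A call with a gripper value outside its range is refused whole. The fingers move at their own pace and stop on an object; FORCE is the grip in N (left out, the last holds). Time passes only in rows, so rows that do not move let the fingers close. It gives the time, the measured TCP pose, the force, the opening and the grip force at its end, in the units of the state.
- read_state(): the state, without advancing time (a new reading comes with each control period).
- camera(name): name is "scene" or "top" or "wrist"; returns (picture, depth): 420x560x3 uint8, red, green, blue; 420x560 float32, mm along the optical axis (not along the pixel's ray), 0 where there is no reading.
- camera_info(name): a dict with "intrinsics" (3x3 intrinsics, pixels), "world_from_camera" (4x4, takes a point from camera to world coordinates). Camera axes: x right, y down, z forward; pixel columns grow to the right and rows downward; lengths in mm; the calibration is good to about 2 mm. A picture is of the moment at which its call begins: read the wrist's pose just before it. camera_info takes no time and is no camera call; for the wrist camera it gives the pose at the moment of the call.
- sign_off(): hands the job in; it is judged then, once.
The state is a dict: "clock": time; "joints": joint angles; "qd": joint speeds; "effort": joint torques, N m; "eef_pos": TCP position; "eef_rot": TCP orientation; "wrist_force": force on the tool from outside, world axes, zero at the start; "moment": the same for the moment, N m; "finger_gap": finger opening in mm; "finger_force": force on a finger pad.
Only numpy, scipy, OpenCV 4.12 (cv2) and the standard library are available. Lean on these libraries where they do the work, as an engineer would, in place of code of your own. Each camera call takes 0.05 s, during which the arm holds its last target. There are 200 camera calls.

## Working session

There is one attempt and no reset: what is moved stays moved. The work goes in short steps, Python scripts to look and compute and a shell command to move; the robot and the scene stay as the last step left them, time stands still between calls to the robot, and variables do not carry over. Pictures are saved under pics/ and viewed, at most 10 in all, crops included, and the job is handed in when it is done.

```bash
mkdir -p pics; ls
python3 - <<'E'
from cell import *
import cv2,numpy as np
s=read_state();print({k:np.round(v,3) for k,v in s.items()})
for n in("scene","top"):
    p,d=camera(n);cv2.imwrite(f"pics/{n}0.png",p[:,:,::-1]);np.save(f"pics/{n}0.npy",d)
    i=camera_info(n);print(n,np.round(i["intrinsics"],1).tolist(),np.round(i["world_from_camera"],3).tolist())
E
```

```text
pics
{'clock': np.float64(0.0), 'joints': array([ 1.235,  0.3  ,  1.522, -0.   ,  1.321, -0.067]), 'qd': array([ 0.002, -0.   ,  0.001,  0.001,  0.002, -0.001]), 'effort': array([ 1.0000e-03, -5.3179e+01, -3.5276e+01,  7.1000e-02,  2.4000e-02,
       -0.0000e+00]), 'eef_pos': array([145.975, 529.997, 204.89 ]), 'eef_rot': array([-3.14 , -0.   ,  2.873]), 'wrist_force': array([ 0.01 ,  0.068, -0.175]), 'moment': array([ 0.01 , -0.001,  0.026]), 'finger_force': np.float64(0.0), 'finger_gap': np.float64(94.194)}
scene [[445.0, 0.0, 282.6], [0.0, 445.0, 198.2], [0.0, 0.0, 1.0]] [[0.572, -0.519, 0.635, -115.05], [-0.82, -0.349, 0.454, -375.905], [-0.014, -0.78, -0.625, 782.54], [0.0, 0.0, 0.0, 1.0]]
top [[435.8, 0.0, 273.7], [0.0, 435.8, 212.2], [0.0, 0.0, 1.0]] [[-0.006, -0.999, 0.051, 478.144], [-1.0, 0.007, 0.022, 53.093], [-0.022, -0.051, -0.998, 1038.784], [0.0, 0.0, 0.0, 1.0]]
```

View pics/top0.png

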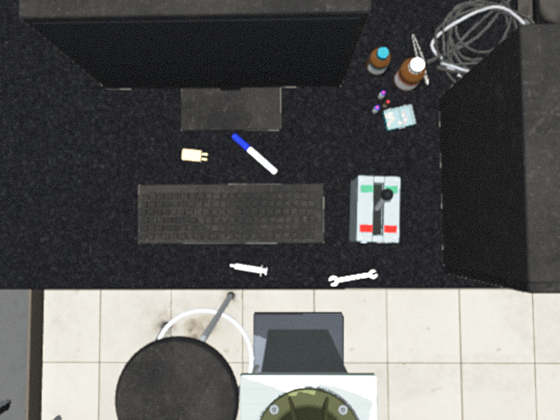

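View pics/scene0.png

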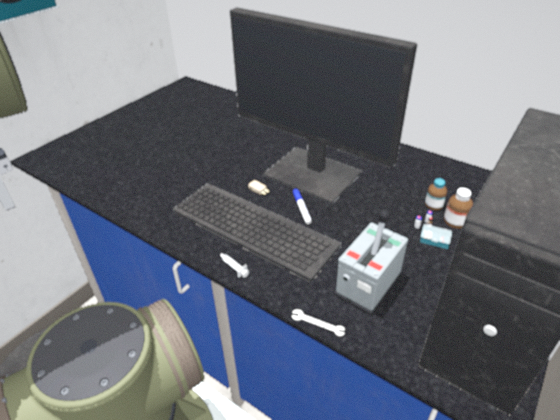

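The top view shows the breaker at about (378,209), with green marks at v≈188, red marks at v≈229 and the knob at (387,194). The wrench is at (353,277), and the PC case lies to the right from u≈442. The scene view agrees.

```bash
cat > h.py <<'E'
import numpy as np,cv2
from cell import *
def cloud(d,n):
    i=camera_info(n);K=i["intrinsics"];T=np.array(i["world_from_camera"])
    v,u=np.indices(d.shape);P=np.stack([(u-K[0][2])*d/K[0][0],(v-K[1][2])*d/K[1][1],d],-1)
    return P@T[:3,:3].T+T[:3,3]
E
python3 - <<'E'
from h import *
for n in("top","scene"):
    p=cv2.imread(f"pics/{n}0.png");d=np.load(f"pics/{n}0.npy");W=cloud(d,n)
    h=cv2.cvtColor(p,cv2.COLOR_BGR2HSV)
    if n=="top": box=(slice(165,255),slice(340,412))
    else: box=(slice(205,310),slice(330,410))
    w=W[box].reshape(-1,3);hh=h[box].reshape(-1,3);pp=p[box].reshape(-1,3)
    m=(abs(w[:,2]-112)<7);r=cv2.minAreaRect(w[m][:,:2].astype(np.float32));print(n,"top rect",r,m.sum(),np.median(w[m],0))
    for nm,c in(("green",(hh[:,0]>45)&(hh[:,0]<85)),("red",(hh[:,0]<8)|(hh[:,0]>172))):
        c=c&(hh[:,1]>110)&(hh[:,2]>90)&m;print(nm,c.sum(),w[c].mean(0).round(1))
    k=(w[:,2]>150)&(w[:,2]<230);print("knob",k.sum(),w[k].mean(0),w[k].max(0),w[k].min(0))
    k=(pp.max(1)<45)&(w[:,2]>160);print("black",k.sum(),w[k].mean(0) if k.any() else 0, w[k].max(0) if k.any() else 0,w[k].min(0) if k.any() else 0)
    print('highest nearby', W[150:300,330:440,2].max())
E
```

```text
top top rect ((531.4627685546875, -147.49241638183594), (90.73109436035156, 139.92991638183594), 87.62989807128906) 2190 [ 526.7692472  -139.05448121  112.47144133]
green 92 [ 574.4 -147.7  113.3]
red 162 [ 490.1 -144.8  113.4]
knob 139 [ 552.57118995 -146.40324285  190.33343661] [ 565.26981258 -136.65364055  201.92398666] [ 540.579227   -157.42780127  150.28066972]
black 36 [ 541.63361659 -110.75850291  335.98207002] [ 562.6101441    53.09274669 1038.78365463] [ 478.14355696 -155.26447367  190.80269736]
highest nearby 1038.7836546338553
scene top rect ((532.1962280273438, -146.14205932617188), (90.05233001708984, 142.7830810546875), 87.8332748413086) 1775 [ 522.49530663 -154.0829841   112.55843989]
green 0 [nan nan nan]
red 74 [ 491.4 -146.5  113.7]
knob 192 [ 548.88272182 -148.27342448  181.74911208] [ 562.16376002 -137.35097422  201.98675197] [ 539.71297248 -158.15919291  150.33886692]
black 2 [-115.05000514 -375.90486674  782.54006674] [-115.05000514 -375.90486674  782.54006674] [-115.05000514 -375.90486674  782.54006674]
highest nearby 782.5400667358141<stdin>:10: RuntimeWarning: Mean of empty slice.
  ret = um.true_divide(
```

```bash
python3 -m handwheel '0 0 .8 0 0;0 0 .8 0 0;.4 -.7 0 .24 0;.5 -.8 0 .24 0;.5 -.8 0 .24 0;.5 -.8 0 .24 0;.5 -.8 0 .24 0;.5 -.8 0 .24 0;.5 -.8 0 .24 0;.5 -.8 0 .24 0;.5 -.8 0 .24 0;.5 -.8 0 .24 0'
```

```text
clock: 1.1
eef_pos: [342.5, 212.5, 269.4]
eef_rot: [3.142, 0.0, 3.083]
wrist_force: [1.0, 0.6, -0.5]
finger_gap: 94.4
finger_force: 0.0
```

```bash
python3 -m handwheel '.5 -.8 0 .24 0;.5 -.8 0 0 0;.5 -.8 0 0 0;.5 -.8 0 0 0;.5 -.8 0 0 0;.5 -.8 0 0 0;.5 -.8 0 0 0;.4 -.7 0 0 0;0 0 0 0 0;0 0 0 0 0'
```

```text
clock: 1.93
eef_pos: [498.1, -38.8, 268.7]
eef_rot: [3.141, -0.002, 3.101]
wrist_force: [0.4, 0.0, 0.6]
finger_gap: 94.1
finger_force: 0.0
```

```bash
python3 -m handwheel '.35 -.7 0 0 0;.35 -.7 0 0 0;.35 -.7 0 0 0;.32 -.6 0 0 0;0 0 0 0 0;0 0 0 0 0'
python3 - <<'E'
from h import *
p,d=camera("wrist");cv2.imwrite("pics/w1.png",p[:,:,::-1]);W=cloud(d,"wrist").reshape(-1,3)
k=(W[:,2]>172)&(W[:,2]<215)&(abs(W[:,0]-553)<60)&(abs(W[:,1]+147)<40);w=W[k];print(k.sum(),w.mean(0),w.max(0),w.min(0))
from scipy.optimize import least_squares
r=least_squares(lambda c:np.linalg.norm(w-c,axis=1)-12,[553,-147,188],loss="soft_l1");print("ball",r.x,np.sqrt(r.fun.__pow__(2).mean()))
E
```

```text
clock: 2.43
eef_pos: [552.7, -145.3, 268.9]
eef_rot: [3.141, -0.001, 3.103]
wrist_force: [0.5, 0.6, -0.2]
finger_gap: 94.1
finger_force: 0.0
578 [ 554.91838593 -147.97719396  194.93003776] [ 568.32898907 -136.47338513  200.66251406] [ 545.38391455 -159.72891076  172.06829845]
ball [ 557.43874426 -148.10278585  187.56973452] 0.6890175961639687
```

```bash
python3 -m handwheel '.08 -.065 -.6 0 0;0 0 -.6 0 0;0 0 -.6 0 0;0 0 -.5 0 0;0 0 -.2 0 .3;0 0 0 0 .5;0 0 0 0 .6;0 0 0 0 .65' 5
python3 - <<'E'
from h import *
p,d=camera("scene");cv2.imwrite("pics/s1.png",cv2.resize(p[150:330,300:500,::-1],None,fx=3,fy=3))
E
```

```text
clock: 3.15
eef_pos: [556.6, -148.1, 171.2]
eef_rot: [-3.141, 0.002, 3.104]
wrist_force: [-0.1, -0.0, -0.5]
finger_gap: 70.6
finger_force: 0.0
```

View pics/s1.png

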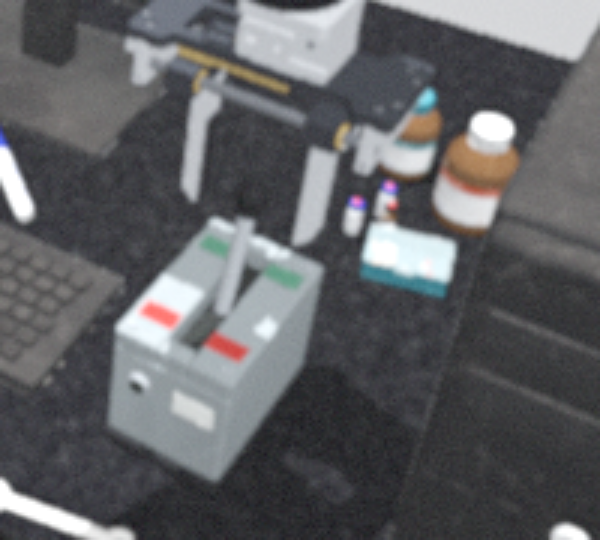

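The crop shows the fingers on either side of the black ball at about (243,205), clear of the housing. Next I close gently.

```bash
python3 -m handwheel '0 0 -.03 0 1;0 0 0 0 1;0 0 0 0 1;0 0 0 0 1;0 0 0 0 1;0 0 0 0 1;0 0 0 0 1;0 0 0 0 1;0 0 0 0 1;0 0 0 0 1;0 0 0 0 1;0 0 0 0 1' 12
```

```text
clock: 4.2
eef_pos: [556.1, -148.0, 168.3]
eef_rot: [3.141, -0.0, 3.103]
wrist_force: [-0.2, 5.6, 1.3]
finger_gap: 22.9
finger_force: 12.0
```

```bash
python3 -m handwheel '0 .025 0 0 1;0 0 0 0 1'; python3 -m handwheel '-.1 .004 .02 0 1;-.1 .004 .02 0 1;-.1 .004 .01 0 1;0 0 0 0 1;0 0 0 0 1'
```

```text
clock: 4.37
eef_pos: [556.1, -147.7, 168.3]
eef_rot: [-3.141, 0.0, 3.103]
wrist_force: [1.1, -0.3, 1.3]
finger_gap: 23.1
finger_force: 12.0
clock: 4.78
eef_pos: [543.6, -147.1, 170.3]
eef_rot: [-3.141, -0.0, 3.103]
wrist_force: [-1.6, -0.4, 0.8]
finger_gap: 23.1
finger_force: 12.0
```

```bash
for i in 1; do python3 -m handwheel '-.1 .004 .01 0 1;0 0 0 0 1'; done; python3 -m handwheel '-.05 .002 0 0 1;0 0 0 0 1';python3 -m handwheel '-.05 .002 0 0 1;0 0 0 0 1'
```

```text
clock: 4.95
eef_pos: [539.7, -146.9, 170.7]
eef_rot: [-3.141, -0.0, 3.103]
wrist_force: [-1.9, -2.9, 0.5]
finger_gap: 23.1
finger_force: 12.0
clock: 5.12
eef_pos: [537.9, -146.8, 170.8]
eef_rot: [-3.141, 0.0, 3.103]
wrist_force: [-0.5, -2.9, 0.9]
finger_gap: 23.0
finger_force: 12.0
clock: 5.28
eef_pos: [536.0, -146.7, 170.9]
eef_rot: [-3.141, 0.0, 3.103]
wrist_force: [-0.7, -2.8, 2.9]
finger_gap: 23.5
finger_force: 12.0
```

```bash
python3 -m handwheel '-.05 -.01 0 0 1;0 0 0 0 1';python3 -m handwheel '-.05 .002 0 0 1;0 0 0 0 1;0 0 0 0 1'
python3 - <<'E'
from h import *
p,d=camera("scene");cv2.imwrite("pics/s2.png",cv2.resize(p[150:330,300:500,::-1],None,fx=3,fy=3))
E
```

```text
clock: 5.45
eef_pos: [533.9, -146.7, 170.8]
eef_rot: [3.141, 0.0, 3.103]
wrist_force: [-1.0, -0.2, 3.1]
finger_gap: 22.9
finger_force: 12.0
clock: 5.7
eef_pos: [531.9, -146.7, 170.7]
eef_rot: [3.141, -0.0, 3.103]
wrist_force: [-1.2, -0.0, 3.5]
finger_gap: 23.0
finger_force: 12.0
```

View pics/s2.png

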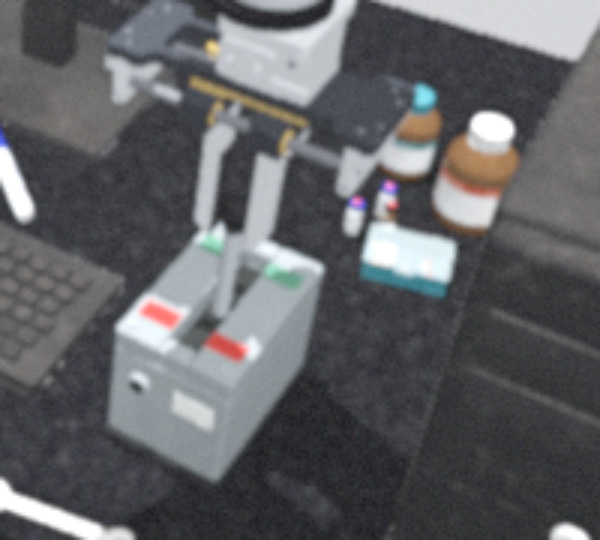

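```bash
python3 -m handwheel '-.04 .002 -.02 0 1;0 0 0 0 1';python3 -m handwheel '-.04 .002 -.02 0 1;0 0 0 0 1;0 0 0 0 1'
python3 - <<'E'
from h import *
p,d=camera("wrist");W=cloud(d,"wrist").reshape(-1,3);cv2.imwrite("pics/w2.png",p[:,:,::-1])
for n in("wrist","scene"):
    if n=="scene": p,d=camera(n);W=cloud(d,n).reshape(-1,3)
    h=p.reshape(-1,3)
    for z in(125,135,145,155,165):
        k=(abs(W[:,2]-z)<5)&(abs(W[:,0]-535)<50)&(abs(W[:,1]+147)<8);print(n,z,k.sum(),np.median(W[k],0) if k.any() else 0)
E
```

```text
clock: 5.92
eef_pos: [530.8, -146.7, 170.5]
eef_rot: [-3.142, 0.001, 3.103]
wrist_force: [0.0, 0.7, 8.0]
finger_gap: 23.1
finger_force: 12.0
clock: 6.17
eef_pos: [529.4, -146.7, 170.0]
eef_rot: [-3.141, 0.002, 3.103]
wrist_force: [-1.1, 1.1, 11.2]
finger_gap: 22.8
finger_force: 12.0
wrist 125 56 [ 528.44795133 -147.98788945  125.39572076]
wrist 135 65 [ 528.32641098 -147.21989118  135.26205305]
wrist 145 68 [ 528.04088901 -147.17793615  145.36846389]
wrist 155 83 [ 528.23326515 -147.14779498  154.75884443]
wrist 165 92 [ 527.90895094 -147.4296376   164.83048247]
scene 125 19 [ 527.33746582 -147.47148754  125.32056908]
scene 135 20 [ 528.05270663 -147.80584309  135.17859513]
scene 145 19 [ 527.30033895 -147.60486813  143.79025345]
scene 155 26 [ 527.78628952 -147.67644261  154.96208647]
scene 165 22 [ 528.01121717 -147.94360651  166.0022183 ]
```

```bash
python3 -m handwheel '0 -.01 .04 0 1;0 0 0 0 1';python3 -m handwheel '-.03 0 0 0 1;0 0 0 0 1;0 0 0 0 1'
```

```text
clock: 6.43
eef_pos: [528.6, -146.7, 170.2]
eef_rot: [3.141, -0.001, 3.103]
wrist_force: [1.0, 2.8, 1.0]
finger_gap: 23.0
finger_force: 12.0
clock: 6.68
eef_pos: [527.4, -146.8, 170.3]
eef_rot: [3.141, -0.001, 3.103]
wrist_force: [0.5, 4.7, -2.4]
finger_gap: 22.9
finger_force: 12.0
```

```bash
python3 -m handwheel '-.03 .03 0 0 1;0 0 0 0 1;0 0 0 0 1'; python3 -m handwheel '-.03 .01 0 0 1;0 0 0 0 1;0 0 0 0 1';python3 - <<'E'
from h import *
p,d=camera("wrist");W=cloud(d,"wrist").reshape(-1,3)
for z in(125,135,145,155,165):
        k=(abs(W[:,2]-z)<5)&(abs(W[:,0]-535)<50)&(abs(W[:,1]+147)<8);print(z,k.sum(),np.median(W[k],0) if k.any() else 0)
E
```

```text
clock: 6.93
eef_pos: [526.1, -146.3, 170.3]
eef_rot: [-3.141, -0.001, 3.103]
wrist_force: [0.3, -2.9, -5.0]
finger_gap: 23.1
finger_force: 12.0
clock: 7.18
eef_pos: [524.9, -146.1, 170.3]
eef_rot: [-3.141, -0.001, 3.103]
wrist_force: [-0.1, -5.7, -4.4]
finger_gap: 22.8
finger_force: 12.0
125 52 [ 526.82236515 -147.58916939  125.68947472]
135 54 [ 526.32601166 -147.48677837  135.49024717]
145 66 [ 525.85767054 -147.05423283  145.20455074]
155 73 [ 525.25253458 -147.31389266  155.35187123]
165 68 [ 524.50941809 -147.26265775  164.18731523]
```

Limp at about -0.06 rad, with no resistance, so the breaker has tripped. Next I take it to full OFF along the arc.

```bash
python3 -m handwheel '0 -.02 0 0 1;-.13 .005 -.01 0 1;-.13 .005 -.02 0 1;-.13 .005 -.025 0 1;-.13 .005 -.03 0 1;-.12 .005 -.04 0 1;-.13 .005 -.04 0 1;0 0 0 0 1' 30
```

```text
clock: 7.9
eef_pos: [493.3, -145.0, 164.0]
eef_rot: [3.141, -0.001, 3.103]
wrist_force: [-2.0, -0.1, 0.1]
finger_gap: 2.3
finger_force: 0.9
```

```bash
python3 -m handwheel '-.12 .005 -.05 0 1;-.12 .005 -.055 0 1;-.115 .005 -.06 0 1;-.115 .005 -.065 0 1;-.11 .005 -.075 0 1;-.105 .004 -.075 0 1;-.12 .004 -.1 0 1;0 0 0 0 1;0 0 0 0 1' 30
```

```text
clock: 8.65
eef_pos: [462.1, -143.8, 144.7]
eef_rot: [3.142, -0.0, 3.103]
wrist_force: [-0.0, 0.7, 0.6]
finger_gap: 0.5
finger_force: 0.0
```

Run:
```python
from h import *
p,d=camera("scene");cv2.imwrite("pics/s3.png",cv2.resize(p[150:330,300:500,::-1],None,fx=3,fy=3))
W=cloud(d,"scene").reshape(-1,3)
for z in(125,135,145,155,165,175,185,195):
    k=(abs(W[:,2]-z)<5)&(abs(W[:,0]-525)<60)&(abs(W[:,1]+147)<10);print(z,k.sum(),np.median(W[k],0) if k.any() else 0)
```

```text
125 18 [ 520.74322767 -147.42268206  125.6824327 ]
135 19 [ 519.37893095 -148.15529809  135.85396123]
145 16 [ 517.87865168 -146.19877604  144.13814853]
155 23 [ 514.70376855 -147.79576465  155.8376445 ]
165 23 [ 512.53592065 -149.34704203  165.28613469]
175 15 [ 508.73373662 -150.04876933  176.37645279]
185 9 [ 502.78510716 -149.80155697  185.42752672]
195 23 [ 511.52238745 -153.99502925  195.67164667]
```

View pics/s3.png

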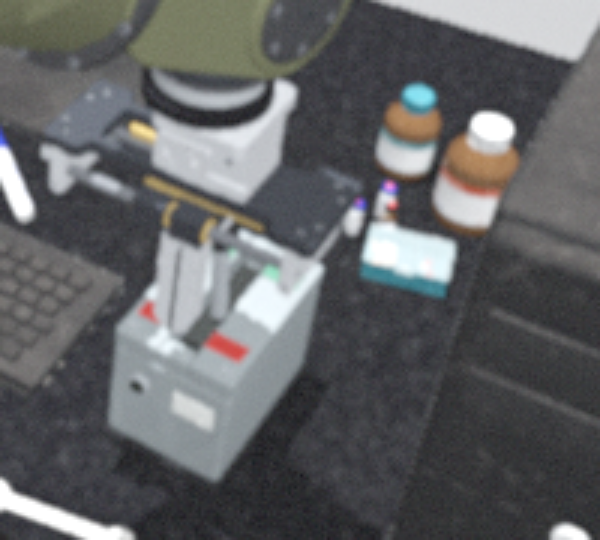

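The grip slipped at the catch and left the handle at about -0.22 (stem around (220,270)). I'll push with the closed fingers instead, lifting over to the green side first.

```bash
python3 -m handwheel '0 0 .7 0 1;0 0 .7 0 1;0 0 .7 0 1;.7 -.03 0 0 1;.7 -.03 0 0 1;.6 -.02 0 0 1;0 0 0 0 1;0 0 -.4 0 1;0 0 -.4 0 1;0 0 -.35 0 1;0 0 0 0 1'
```

```text
clock: 9.62
eef_pos: [541.1, -146.6, 180.3]
eef_rot: [3.14, -0.004, 3.103]
wrist_force: [0.2, -1.4, -1.1]
finger_gap: 0.4
finger_force: 0.0
```

```bash
python3 -m handwheel '-.17 0 0 0 1;-.16 0 0 0 1;-.13 .005 0 0 1;-.12 .005 0 0 1;-.125 .005 -.04 0 1;-.12 .005 -.04 0 1;-.12 .005 -.06 0 1;-.115 .005 -.06 0 1;0 0 0 0 1'
```

```text
clock: 10.37
eef_pos: [498.9, -145.7, 174.3]
eef_rot: [3.141, -0.001, 3.103]
wrist_force: [0.1, -0.1, -0.0]
finger_gap: 0.4
finger_force: 0.0
```

```bash
cat >> h.py <<'E'
def stem():
    for n in("scene","top"):
        p,d=camera(n);W=cloud(d,n).reshape(-1,3);o=[]
        for z in range(120,200,10):
            k=(abs(W[:,2]-z)<5)&(abs(W[:,0]-520)<90)&(abs(W[:,1]+147)<10)
            if k.sum()>5:o.append((z,int(k.sum()),*np.median(W[k],0).round(1)[:2].tolist()))
        print(n,o)
    return p
E
python3 - <<'E'
from h import *
stem();p,d=camera("scene");cv2.imwrite("pics/s4.png",cv2.resize(p[150:330,300:500,::-1],None,fx=3,fy=3))
E
```

```text
scene [(120, 11, 506.7, -149.2), (130, 12, 500.3, -148.9), (140, 11, 493.8, -148.6), (150, 11, 490.2, -147.8), (170, 20, 466.8, -147.1), (180, 103, 473.1, -146.5), (190, 57, 488.9, -148.0)]
top [(120, 22, 515.5, -144.9), (130, 14, 508.8, -143.8), (140, 7, 502.4, -142.0), (150, 7, 494.1, -140.2)]
```

View pics/s4.png

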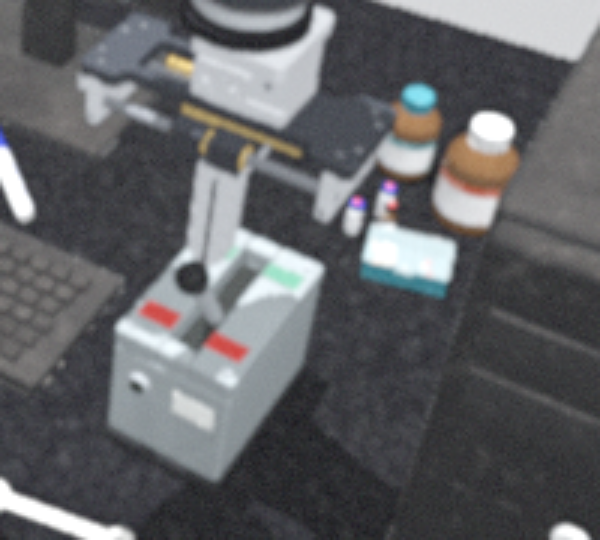

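The picture shows the ball at (190,278), snapped over to roughly -0.6. I keep pushing to the stop.

```bash
python3 -m handwheel '-.11 .005 -.09 0 1;-.11 .005 -.09 0 1;-.1 .005 -.09 0 1;-.1 .004 -.09 0 1;-.07 .003 -.06 0 1;0 0 0 0 1';python3 -m handwheel '-.05 .002 -.05 0 1;0 0 0 0 1;0 0 0 0 1'; python3 -c "
from h import *
stem()"
```

```text
clock: 11.02
eef_pos: [479.8, -144.9, 157.6]
eef_rot: [3.141, -0.0, 3.103]
wrist_force: [0.7, 0.3, -0.1]
finger_gap: 0.4
finger_force: 0.9
clock: 11.27
eef_pos: [478.4, -144.9, 156.2]
eef_rot: [-3.141, 0.001, 3.103]
wrist_force: [4.2, 0.4, 1.1]
finger_gap: 0.4
finger_force: 1.7
scene [(120, 15, 501.7, -148.7), (130, 9, 489.7, -149.2), (140, 11, 480.6, -148.8), (150, 8, 447.7, -147.9), (160, 53, 449.0, -147.3), (170, 99, 458.8, -146.7), (180, 48, 469.8, -151.1), (190, 51, 469.0, -149.5)]
top [(120, 7, 490.3, -140.4), (130, 12, 490.2, -141.4)]
```

```bash
python3 -m handwheel '-.05 .002 -.04 0 1;0 0 0 0 1';python3 -m handwheel '-.03 0 -.02 0 1;0 0 0 0 1;0 0 0 0 1'; python3 -c "
from h import *
p,d=camera('scene');cv2.imwrite('pics/s5.png',cv2.resize(p[150:330,300:500,::-1],None,fx=3,fy=3))"
```

```text
clock: 11.53
eef_pos: [477.3, -144.9, 155.1]
eef_rot: [-3.141, 0.003, 3.103]
wrist_force: [9.1, 0.7, 4.3]
finger_gap: 0.6
finger_force: 4.6
clock: 11.78
eef_pos: [477.1, -145.0, 155.1]
eef_rot: [-3.141, 0.006, 3.103]
wrist_force: [13.8, 0.5, 4.9]
finger_gap: 0.8
finger_force: 7.0
```

View pics/s5.png

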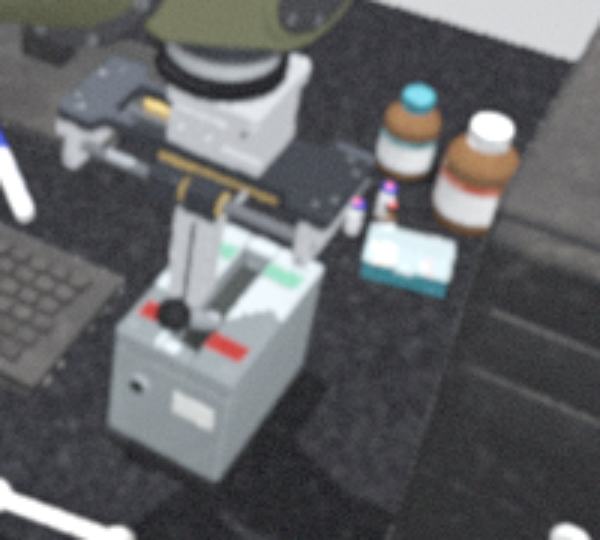

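The handle is hard against the OFF stop: force is up to 14 N and x has stopped moving, with the ball at (173,315). Next I go over to its red side.

```bash
python3 -m handwheel '.12 0 0 0 1;0 0 .6 0 1;0 0 .6 0 1;-.7 .01 0 0 1;-.8 .01 0 0 1;-.1 0 0 0 1;0 0 0 0 1;0 0 -.6 0 1;0 0 -.6 0 1;0 0 0 0 1'; python3 -c "
from h import *
stem()"
```

```text
clock: 12.67
eef_pos: [414.7, -143.2, 150.0]
eef_rot: [3.139, -0.006, 3.103]
wrist_force: [-0.1, 0.5, -1.4]
finger_gap: 0.7
finger_force: 0.0
scene [(120, 14, 498.2, -149.1), (130, 9, 490.9, -149.0), (140, 11, 481.6, -148.9), (160, 26, 452.8, -151.8), (170, 50, 456.6, -147.1)]
top [(120, 27, 505.1, -144.3), (130, 31, 494.4, -144.5), (140, 25, 483.9, -144.3), (150, 23, 475.8, -143.6), (160, 29, 467.8, -142.8), (170, 75, 458.0, -144.6)]
```

```bash
python3 -m handwheel '.25 -.01 0 0 1;.25 -.01 0 0 1;.25 -.01 .02 0 1;.25 -.01 .03 0 1;.25 -.01 .05 0 1;.2 -.01 .05 0 1;0 0 0 0 1'
```

```text
clock: 13.35
eef_pos: [475.1, -146.3, 160.6]
eef_rot: [-3.142, -0.001, 3.104]
wrist_force: [-11.0, 1.7, 3.7]
finger_gap: 0.3
finger_force: 5.2
```

```bash
python3 -m handwheel '.2 -.01 .05 0 1;.2 -.01 .05 0 1;.2 -.01 .05 0 1;0 0 0 0 1'; python3 -m handwheel '.2 -.01 .05 0 1;.2 -.01 .05 0 1;.2 -.01 .05 0 1;0 0 0 0 1;0 0 0 0 1'; python3 -c "
from h import *
stem()"
```

```text
clock: 13.68
eef_pos: [499.6, -147.6, 166.7]
eef_rot: [-3.141, 0.001, 3.104]
wrist_force: [-2.0, 0.4, 1.3]
finger_gap: 0.3
finger_force: 1.0
clock: 14.1
eef_pos: [522.4, -148.8, 171.7]
eef_rot: [-3.141, 0.001, 3.103]
wrist_force: [-0.0, -0.4, -0.4]
finger_gap: 0.7
finger_force: 0.0
scene [(120, 23, 532.0, -146.3), (130, 25, 534.1, -147.9), (140, 23, 534.3, -148.0), (150, 19, 535.2, -149.4), (180, 33, 512.8, -146.1), (190, 41, 512.7, -147.9)]
top [(120, 9, 530.4, -142.8), (130, 7, 533.6, -142.7), (140, 6, 534.3, -143.3), (150, 9, 534.9, -142.9), (190, 6, 532.2, -137.7)]
```

```bash
python3 -m handwheel '.15 -.01 0 0 1;.15 -.01 0 0 1;.15 0 0 0 1;0 0 0 0 1'; python3 -m handwheel '-.3 0 0 0 1;-.6 0 0 0 1;0 0 .7 0 1;0 0 .7 0 1;-.8 0 .3 0 1;-.8 0 0 0 1;0 0 0 0 1;0 0 0 0 1'
python3 - <<'E'
from h import *
stem();p,d=camera("scene");cv2.imwrite("pics/s6.png",p[:,:,::-1])
E
```

```text
clock: 14.53
eef_pos: [540.8, -149.6, 171.5]
eef_rot: [-3.142, 0.0, 3.103]
wrist_force: [0.6, 0.4, -0.1]
finger_gap: 0.1
finger_force: 0.0
clock: 15.2
eef_pos: [439.5, -149.7, 240.4]
eef_rot: [-3.141, 0.002, 3.102]
wrist_force: [-0.4, 0.5, -0.1]
finger_gap: 0.1
finger_force: 0.0
scene [(120, 25, 537.9, -147.8), (130, 25, 540.4, -147.3), (140, 30, 544.0, -148.0), (150, 24, 547.1, -148.0), (160, 28, 549.9, -148.2), (170, 23, 552.5, -149.2), (180, 27, 551.8, -148.9), (190, 54, 553.1, -149.1)]
top [(120, 13, 536.6, -143.7), (130, 13, 539.8, -146.3), (140, 10, 543.3, -144.9), (150, 13, 545.1, -145.0), (160, 16, 548.2, -144.6), (190, 57, 557.5, -144.2)]
```

View pics/s6.png

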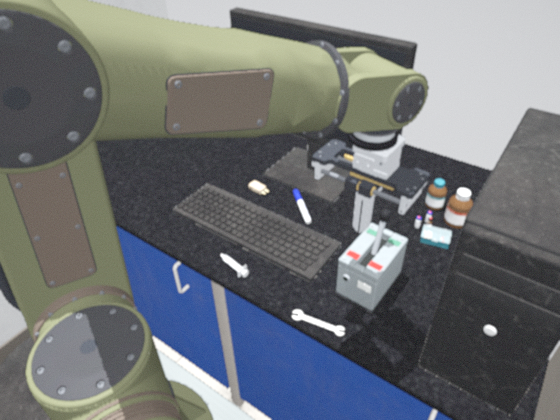

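The handle (375,240) now leans to the green side at about +0.29 rad, the gripper is clear, and the wrench, marker, syringe and adapter are where they were.

```bash
python3 -c "
from cell import *
print(sign_off())"
```

```text
the job is handed in; nothing more can be done
None
```

The breaker had tripped: the handle went limp past the middle, so I pushed it to its OFF stop, brought it back through the snap to about +0.29 rad on the ON side, let go and handed the job in at about 15 s; no verdict came back.

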